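# Start a wash from the counter control pods

## Task

Start a wash at the laundry counter: with the closed fingertips press the square key (programme), then the large round key (temperature), and last the long bar key (start), each gently and all the way down, where it stays. Leave the small round key (stop) up, and do not lift, push aside or knock over the control pods or anything else on the counter.

Things in the scene. Friction and masses are not known exactly. Their poses are not given: they have to be found in the camera images.
- pod_square: white box 90 x 90 mm, 45 mm high, loose on the counter (about 0.9 kg, rubber foot), origin at the centre of its underside, z up; a steel coin-slot strip on the side that faces its -x. In the middle of its top stands one grey key: the square key, 40 x 40 mm.
- square_top (a point): centre of the top face of that key (moves down with it); 61 mm above the counter when up. Keys stand 16 mm proud of the pod when up, 6 mm when fully down. The whole key mechanism also sits on a rubber buffer that yields about 1 mm per 4 N while pressed (so the key top must be pushed 1 to 2 mm beyond the travel wanted) and comes back up when released.
- key_square (a joint): travel of that key in m: 0 up (starts between 0 and 0.001), 0.010 fully down at its end stop, cushioned by the buffer. It moves straight down, starts to give at about 4 N, needs about 6 N at the bottom, and stays wherever it is left: it does not spring back.
- pod_round: white box 90 x 90 mm, 45 mm high, loose on the counter (about 0.9 kg, rubber foot), origin at the centre of its underside, z up; a steel coin-slot strip on the side that faces its -x. In the middle of its top stands one grey key: the large round key, 44 mm in diameter.
- round_top (a point): centre of the top face of that key (moves down with it); 61 mm above the counter when up. Keys stand 16 mm proud of the pod when up, 6 mm when fully down. The whole key mechanism also sits on a rubber buffer that yields about 1 mm per 4 N while pressed (so the key top must be pushed 1 to 2 mm beyond the travel wanted) and comes back up when released.
- key_round (a joint): travel of that key in m: 0 up (starts between 0 and 0.001), 0.010 fully down at its end stop, cushioned by the buffer. It moves straight down, starts to give at about 4 N, needs about 6 N at the bottom, and stays wherever it is left: it does not spring back.
- pod_bar: white box 90 x 90 mm, 45 mm high, loose on the counter (about 0.9 kg, rubber foot), origin at the centre of its underside, z up; a steel coin-slot strip on the side that faces its -x. In the middle of its top stands one grey key: the long bar key, 72 mm along the pod's y and 22 mm along its x.
- bar_top (a point): centre of the top face of that key (moves down with it); 61 mm above the counter when up. Keys stand 16 mm proud of the pod when up, 6 mm when fully down. The whole key mechanism also sits on a rubber buffer that yields about 1 mm per 4 N while pressed (so the key top must be pushed 1 to 2 mm beyond the travel wanted) and comes back up when released.
- key_bar (a joint): travel of that key in m: 0 up (starts between 0 and 0.001), 0.010 fully down at its end stop, cushioned by the buffer. It moves straight down, starts to give at about 4 N, needs about 6 N at the bottom, and stays wherever it is left: it does not spring back.
- pod_small: white box 90 x 90 mm, 45 mm high, loose on the counter (about 0.9 kg, rubber foot), origin at the centre of its underside, z up; a steel coin-slot strip on the side that faces its -x. In the middle of its top stands one grey key: the small round key, 22 mm in diameter (stop key: leave it alone).
- small_top (a point): centre of the top face of that key (moves down with it); 61 mm above the counter when up. Keys stand 16 mm proud of the pod when up, 6 mm when fully down. The whole key mechanism also sits on a rubber buffer that yields about 1 mm per 4 N while pressed (so the key top must be pushed 1 to 2 mm beyond the travel wanted) and comes back up when released.
- key_small (a joint): travel of that key in m: 0 up (starts between 0 and 0.001), 0.010 fully down at its end stop, cushioned by the buffer. It moves straight down, starts to give at about 4 N, needs about 6 N at the bottom, and stays wherever it is left: it does not spring back.
- scoop: open white measuring cup, 56 mm across, 50 mm high; bystander, origin at the centre of its underside
- dryer_sheets: cardboard packet 60 x 100 x 35 mm; bystander, origin at the centre of its underside
- stain_jar: small jar, 52 mm across, 60 mm high; bystander, origin at the centre of its underside
- detergent: tall white bottle, 80 mm across, 220 mm high; bystander, origin at the centre of its underside
- lint_brush: brush lying on the counter, handle towards its -x; bystander, origin at about its middle
- softener: blue bottle, 72 mm across, 190 mm high; bystander, origin at the centre of its underside
- soap: bar of soap 50 x 80 x 28 mm; bystander, origin at the centre of its underside
There are look-alikes about, which are no part of the job. Leave any pink or red look-alike of the pod_round alone. What is shaped like the pod_bar but turquoise is not meant.

How it is judged:
By the outcome, as a careful person would: the job done as asked, in the order asked, and still so for the second after the job is handed in, with the robot touching nothing.
It also fails if it takes over 48 s, if anything falls off the work surface, if the arm or the gripper's body presses on something with over 40 N, if the wrist force passes 120 N, or if a joint passes its speed limit or range.

## Robot

A 6-joint arm with a two-finger parallel gripper is mounted at the origin on the work surface. World frame = base frame: x ahead of the robot, y to its left, z up, the work surface at z = 0. Lengths are in m, angles in rad, forces in N, time in s.
With the tool pointing down it reaches from about 0.35 to 1 m from the base axis. Payload 7.1 kg.
Tool frame: the origin (TCP) lies midway between the tips of the shut fingers; the grasp point (between the pads) lies 19 mm behind it (ctrl.grip_depth is the distance from the TCP to the grasp point, in m); z points along the fingers, y is the line along which they close (so a half turn about z gives the same grasp; the last joint's range is limited). The gripper opens to 85 mm and grips with 20 to 120 N. Pads are 22 mm wide; open, the fingers measure 114 mm over their backs; the gripper's body (76 mm by 85 mm) begins 54 mm behind the grasp point. The pads swing forward as they close: fully open they stand 13 mm farther back than shut.
Start: joints at [-1.136, 0.423, 1.63, -0, 1.089, -0.019], TCP at [0.274, -0.562, 0.231] pointing down, gripper open.
Joint ranges: [-3, 3], [-0.9, 2.11], [0.09, 2.58], [-1.31, 4.45], [0.11, 2.69], [-2.54, 2.54]. Speed limits (rad/s): [2.39, 2.39, 3.01, 3.14, 3.14, 3.14].

## Interface

Orientations are given as a rotation vector (axis times angle).
In Python, from rig import monitor, snapshot, camera_model, ctrl gives the robot as it stands. The module is installed in compiled form; this text tells all that it offers.
- The arm moves only by the tool step_arm, never from a script. Its argument "plan" is a list of rows, each an object of numbers: "tx", "ty", "tz": the shift along the world's x, y, z in m; "spin": the turn about the world's z in rad. A call has exactly 5 rows; each row shifts and turns the commanded pose from where the row before left it; what a row does not reach is not made up. A row lasts 1/10 s, in which the tool goes at most 50 mm and 8.59 degrees, less where a joint would pass 70% of its speed; a pose out of reach is approached as far as the arm can. A call with a gripper value outside its range is refused whole. "hand" is the finger opening in m, from 0 to 0.0854, set as the call begins (left out, the last holds). The fingers move at their own pace and stop on an object; "grip_force" is the grip in N (left out, the last holds). Time passes only in rows, so rows that do not move let the fingers close, or fill a call up. It gives the time, the measured TCP pose, the force, the opening and the grip force at its end, in the units of the state.
- monitor.sense(): the state, without advancing time (a new reading comes with each control period).
- snapshot(name): name is "scene" or "top" or "wrist"; returns the picture (480x640x3 uint8, red, green, blue); there is no depth.
- camera_model(name): a dict with "intrinsics" (3x3 intrinsics, pixels), "cam_to_world" (4x4, takes a point from camera to world coordinates). Camera axes: x right, y down, z forward; pixel columns grow to the right and rows downward; lengths in m; the calibration is good to about 2 mm. The wrist camera is an equidistant fisheye: a pixel r from the principal point sees the ray r / f radians off the axis. A picture is of the moment at which its call begins: read the wrist's pose just before it. camera_model takes no time and is no camera call; for the wrist camera it gives the pose at the moment of the call.
- ctrl.hand_in(): hands the job in; it is judged then, once.
The state is a dict: "clock": time; "q": joint angles; "joint_velocities": joint speeds; "effort": joint torques, N m; "ee_pos": TCP position; "orientation": TCP orientation; "force": force on the tool from outside, world axes, zero at the start; "ft_torque": the same for the moment, N m; "width": opening from 0.0 (shut) to 1.0 (fully open); "grasp_force": force on a finger pad.
Only numpy, scipy, OpenCV 4.12 (cv2) and the standard library are available. Lean on these libraries where they do the work, as an engineer would, in place of code of your own. Each camera call takes 0.05 s, during which the arm holds its last target. There are 200 camera calls.

## Working session

There is one attempt and no reset: what is moved stays moved. The work goes in short steps, Python scripts to look and compute and a tool call to move; the robot and the scene stay as the last step left them, time stands still between calls to the robot, and variables do not carry over. Pictures are saved under pics/ and viewed, at most 10 in all, crops included, and the job is handed in when it is done.

Besides the shell and the picture viewer there is one more tool, called after "Request:" as name(argument=value, ...), one argument or row to a line, values as JSON. step_arm: Moves the arm, as the interface text tells. Its arguments: {"type":"object","properties":{"plan":{"type":"array","items":{"type":"object","properties":{"tx":{"type":"number"},"ty":{"type":"number"},"tz":{"type":"number"},"spin":{"type":"number"}}}},"hand":{"type":"number"},"grip_force":{"type":"number"}},"required":["plan"]}

```bash
mkdir -p pics
python3 - <<'E'
from rig import monitor,snapshot,camera_model,ctrl
import cv2
for n in("scene","top"):
    cv2.imwrite(f"pics/{n}0.png",snapshot(n)[:,:,::-1]); m=camera_model(n); print(n,m["intrinsics"],m["cam_to_world"])
s=monitor.sense();print(s["clock"],s["ee_pos"],s["orientation"],s["force"])
E
```

```text
scene [[433.39145222   0.         317.65941181]
 [  0.         433.39145222 236.93934073]
 [  0.           0.           1.        ]] [[-8.81903384e-01  3.45749925e-01 -3.20473730e-01  8.59776960e-01]
 [ 4.71429984e-01  6.47426071e-01 -5.98826563e-01  6.02016994e-01]
 [ 4.38808598e-04 -6.79188097e-01 -7.33964124e-01  7.91563745e-01]
 [ 0.00000000e+00  0.00000000e+00  0.00000000e+00  1.00000000e+00]]
top [[518.18233848   0.         328.65694592]
 [  0.         518.18233848 231.74569541]
 [  0.           0.           1.        ]] [[ 0.00468654 -0.99563841  0.09317832  0.42345081]
 [-0.99998299 -0.00498964 -0.00302027  0.00367335]
 [ 0.00347203 -0.09316258 -0.99564486  1.45775672]
 [ 0.          0.          0.          1.        ]]
0.1 [ 0.2737935  -0.56128155  0.23059429] [-3.05971290e+00 -7.06399085e-01  4.63752818e-04] [-0.60323041 -0.03181936  0.81319631]
```

View pics/top0.png

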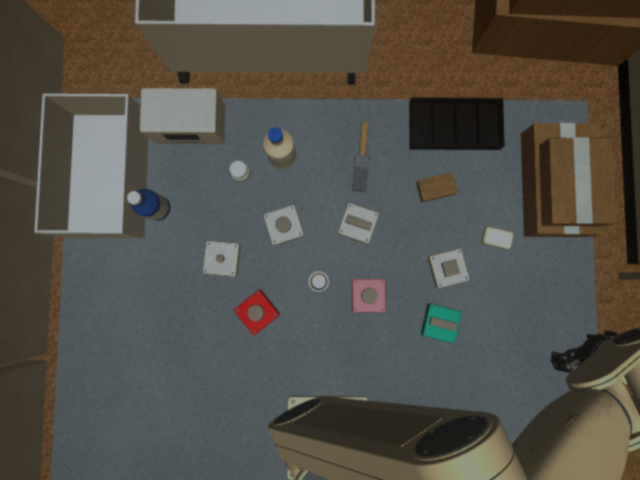

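View pics/scene0.png

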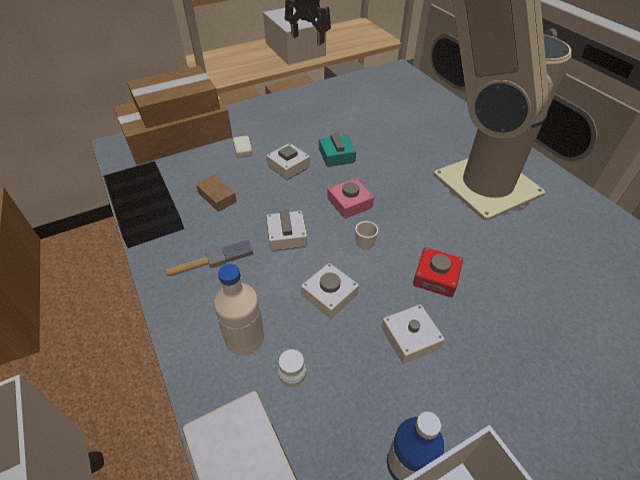

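The pictures show the white pods: square key at top (450,268), large round at (283,225), bar at (359,222), and the small stop key at (220,258). The red, pink and turquoise pods are the look-alikes. Next I measure the key centres in both cameras.

```bash
cat > h.py <<'E'
import cv2,numpy as np
from rig import camera_model
def ray(n,uv,z):
    m=camera_model(n);T=m["cam_to_world"]
    d=T[:3,:3]@np.linalg.solve(m["intrinsics"],[uv[0],uv[1],1]);o=T[:3,3]
    return o+d*(z-o[2])/d[2]
def key(img,seed):
    # grey-brown key: grow from the seed by colour
    g=cv2.medianBlur(img,3);mask=np.zeros((482,642),np.uint8)
    cv2.floodFill(g.copy(),mask,seed,0,(22,)*3,(22,)*3,4|cv2.FLOODFILL_MASK_ONLY|cv2.FLOODFILL_FIXED_RANGE|(255<<8))
    M=cv2.moments(mask[1:-1,1:-1],True)
    return (M["m10"]/M["m00"],M["m01"]/M["m00"]),M["m00"],cv2.boundingRect(mask[1:-1,1:-1]),mask[1:-1,1:-1]
E
python3 - <<'E'
from h import *
S={"top":dict(square=(450,268),round=(283,225),bar=(359,222),small=(220,258)),"scene":dict(square=(288,152),round=(330,281),bar=(286,221),small=(414,325))}
rows=[]
for n in S:
    im=cv2.imread(f"pics/{n}0.png");r=[]
    for k,s in S[n].items():
        c,a,b,m=key(im,s);print(n,k,np.round(c,1),a,b,ray(n,c,.061).round(4))
        t=cv2.getRectSubPix(im,(80,80),tuple(map(float,s)));t=cv2.resize(t,(200,200),interpolation=cv2.INTER_CUBIC)
        p=(np.array(c)-s+39.5+.5)*2.5;cv2.circle(t,tuple(int(v) for v in p),2,(0,0,255),-1);r.append(t)
    rows.append(np.hstack(r))
cv2.imwrite("pics/keys.png",np.vstack(rows))
E
```

```text
top square [449.6 267.7] 235.0 (441, 260, 18, 17) [ 0.4587 -0.3266  0.061 ]
top round [282.8 224.2] 199.0 (275, 217, 16, 16) [0.5741 0.1238 0.061 ]
top bar [358.1 222.2] 213.0 (346, 215, 26, 15) [ 0.5805 -0.0803  0.061 ]
top small [220. 258.] 51.0 (216, 255, 9, 7) [0.4817 0.2917 0.061 ]
scene square [287.9 150.9] 112.0 (279, 146, 19, 11) [ 0.4591 -0.3245  0.061 ]
scene round [329.9 280.3] 255.0 (320, 273, 21, 16) [0.5767 0.1276 0.061 ]
scene bar [356.3 254.7] 139500.0 (0, 0, 640, 480) [0.4907 0.0935 0.061 ]
scene small [414.2 323.8] 76.0 (409, 320, 11, 9) [0.4838 0.2964 0.061 ]
```

View pics/keys.png

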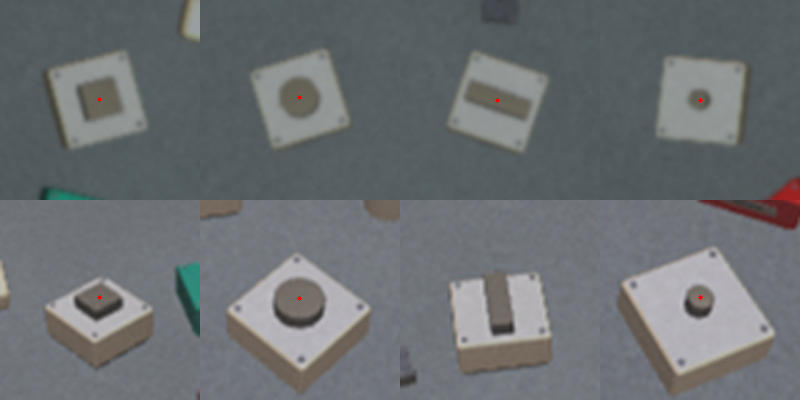

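The red marks sit on the key centres, and the two cameras agree to about 4 mm. Targets are square (0.459,-0.326), round (0.575,0.126) and bar (0.581,-0.079). I'll close the fingers and move over the square key.

Request:
step_arm(
  plan=[
    {"tx": 0.02, "ty": 0.024},
    {"tx": 0.025, "ty": 0.032},
    {"tx": 0.025, "ty": 0.032},
    {"tx": 0.025, "ty": 0.032},
    {"tx": 0.025, "ty": 0.032},
  ],
  hand=0,
  grip_force=40,
)

```text
invalid input at $.plan[0]: expected keys tx, ty, tz, spin
```

Request:
step_arm(
  plan=[
    {"tx": 0.025, "ty": 0.032},
    {"tx": 0.025, "ty": 0.032},
    {"tx": 0.015, "ty": 0.02, "tz": -0.03},
    {"tz": -0.04},
    {"tz": -0.04},
  ],
)

```text
invalid input at $.plan[0]: expected keys tx, ty, tz, spin
```

Request:
step_arm(
  plan=[
    {},
    {},
    {},
    {},
    {},
  ],
)

```text
invalid input at $.plan[0]: expected keys tx, ty, tz, spin
```

Request:
step_arm(
  plan=[
    {"tx": 0.02, "ty": 0.024, "tz": 0, "spin": 0},
    {"tx": 0.025, "ty": 0.032, "tz": 0, "spin": 0},
    {"tx": 0.025, "ty": 0.032, "tz": 0, "spin": 0},
    {"tx": 0.025, "ty": 0.032, "tz": 0, "spin": 0},
    {"tx": 0.025, "ty": 0.032, "tz": 0, "spin": 0},
  ],
  hand=0,
  grip_force=40,
)

```text
clock: 0.6
ee_pos: [0.3946, -0.4082, 0.231]
orientation: [-3.061, -0.706, 0.0]
force: [0.9, 0.2, 1.0]
width: 0.142
grasp_force: 0.0
```

Request:
step_arm(
  plan=[
    {"tx": 0.025, "ty": 0.032, "tz": 0, "spin": 0},
    {"tx": 0.025, "ty": 0.032, "tz": 0, "spin": 0},
    {"tx": 0.015, "ty": 0.02, "tz": -0.03, "spin": 0},
    {"tx": 0, "ty": 0, "tz": -0.04, "spin": 0},
    {"tx": 0, "ty": 0, "tz": -0.04, "spin": 0},
  ],
)

```text
clock: 1.1
ee_pos: [0.4599, -0.3249, 0.1205]
orientation: [3.059, 0.71, 0.002]
force: [-0.5, -0.5, -0.2]
width: 0.003
grasp_force: 0.0
```

Request:
step_arm(
  plan=[
    {"tx": 0, "ty": 0, "tz": 0, "spin": 0},
    {"tx": 0, "ty": 0, "tz": 0, "spin": 0},
    {"tx": 0, "ty": 0, "tz": 0, "spin": 0},
    {"tx": 0, "ty": 0, "tz": 0, "spin": 0},
    {"tx": 0, "ty": 0, "tz": 0, "spin": 0},
  ],
)

```text
clock: 1.6
ee_pos: [0.4597, -0.3265, 0.123]
orientation: [3.059, 0.706, 0.003]
force: [0.8, 0.7, 0.5]
width: -0.003
grasp_force: 0.0
```

Request:
step_arm(
  plan=[
    {"tx": 0, "ty": 0, "tz": -0.03, "spin": 0},
    {"tx": 0, "ty": 0, "tz": -0.02, "spin": 0},
    {"tx": 0, "ty": 0, "tz": -0.005, "spin": 0},
    {"tx": 0, "ty": 0, "tz": -0.002, "spin": 0},
    {"tx": 0, "ty": 0, "tz": -0.002, "spin": 0},
  ],
)

```text
clock: 2.1
ee_pos: [0.4596, -0.3263, 0.0633]
orientation: [3.06, 0.706, 0.002]
force: [-0.9, -1.2, 0.3]
width: -0.003
grasp_force: 0.0
```

Request:
step_arm(
  plan=[
    {"tx": 0, "ty": 0, "tz": -0.002, "spin": 0},
    {"tx": 0, "ty": 0, "tz": -0.002, "spin": 0},
    {"tx": 0, "ty": 0, "tz": -0.002, "spin": 0},
    {"tx": 0, "ty": 0, "tz": -0.002, "spin": 0},
    {"tx": 0, "ty": 0, "tz": 0, "spin": 0},
  ],
)

```text
clock: 2.6
ee_pos: [0.4596, -0.3261, 0.0546]
orientation: [3.06, 0.706, 0.002]
force: [1.3, -0.7, 5.3]
width: -0.002
grasp_force: 2.3
```

Request:
step_arm(
  plan=[
    {"tx": 0, "ty": 0, "tz": -0.001, "spin": 0},
    {"tx": 0, "ty": 0, "tz": -0.001, "spin": 0},
    {"tx": 0, "ty": 0, "tz": -0.001, "spin": 0},
    {"tx": 0, "ty": 0, "tz": -0.001, "spin": 0},
    {"tx": 0, "ty": 0, "tz": 0, "spin": 0},
  ],
)

```text
clock: 3.1
ee_pos: [0.4596, -0.3261, 0.0507]
orientation: [3.06, 0.707, 0.001]
force: [0.5, -0.9, 5.3]
width: -0.001
grasp_force: 2.7
```

Request:
step_arm(
  plan=[
    {"tx": 0, "ty": 0, "tz": -0.0005, "spin": 0},
    {"tx": 0, "ty": 0, "tz": -0.0005, "spin": 0},
    {"tx": 0, "ty": 0, "tz": 0, "spin": 0},
    {"tx": 0, "ty": 0, "tz": 0, "spin": 0},
    {"tx": 0, "ty": 0, "tz": 0, "spin": 0},
  ],
)

```text
clock: 3.6
ee_pos: [0.4596, -0.3261, 0.0497]
orientation: [3.06, 0.707, 0.001]
force: [0.0, -0.9, 5.5]
width: 0.0
grasp_force: 2.8
```

Request:
step_arm(
  plan=[
    {"tx": 0, "ty": 0, "tz": -0.0005, "spin": 0},
    {"tx": 0, "ty": 0, "tz": -0.0005, "spin": 0},
    {"tx": 0, "ty": 0, "tz": 0, "spin": 0},
    {"tx": 0, "ty": 0, "tz": 0, "spin": 0},
    {"tx": 0, "ty": 0, "tz": 0, "spin": 0},
  ],
)

```text
clock: 4.1
ee_pos: [0.4596, -0.3262, 0.049]
orientation: [3.06, 0.706, 0.002]
force: [0.2, 0.0, 8.7]
width: -0.001
grasp_force: 3.9
```

```bash
python3 -c "
from rig import monitor as m
s=m.sense();print(s['ee_pos'],s['force'])"
```

```text
[ 0.45957429 -0.32615091  0.04896772] [0.23110533 0.0092097  8.74477358]
```

The force is now rising at the buffer's rate, so the key is on its end stop. I'll add 0.4 mm for margin and retract.

Request:
step_arm(
  plan=[
    {"tx": 0, "ty": 0, "tz": -0.0004, "spin": 0},
    {"tx": 0, "ty": 0, "tz": 0, "spin": 0},
    {"tx": 0, "ty": 0, "tz": 0, "spin": 0},
    {"tx": 0, "ty": 0, "tz": 0, "spin": 0},
    {"tx": 0, "ty": 0, "tz": 0, "spin": 0},
  ],
)

```text
clock: 4.6
ee_pos: [0.4596, -0.3261, 0.0486]
orientation: [3.06, 0.707, 0.001]
force: [0.1, 1.0, 9.3]
width: 0.002
grasp_force: 4.5
```

Request:
step_arm(
  plan=[
    {"tx": 0, "ty": 0, "tz": 0.004, "spin": 0},
    {"tx": 0, "ty": 0, "tz": 0.01, "spin": 0},
    {"tx": 0, "ty": 0, "tz": 0.03, "spin": 0},
    {"tx": 0, "ty": 0, "tz": 0.04, "spin": 0},
    {"tx": 0, "ty": 0, "tz": 0.03, "spin": 0},
  ],
)

```text
clock: 5.1
ee_pos: [0.4588, -0.3256, 0.1638]
orientation: [-3.061, -0.707, 0.0]
force: [1.3, -0.2, 0.1]
width: -0.001
grasp_force: 0.0
```

Request:
step_arm(
  plan=[
    {"tx": 0.005, "ty": 0.03, "tz": 0, "spin": 0},
    {"tx": 0.01, "ty": 0.04, "tz": 0, "spin": 0},
    {"tx": 0.01, "ty": 0.04, "tz": 0, "spin": 0},
    {"tx": 0.01, "ty": 0.04, "tz": 0, "spin": 0},
    {"tx": 0.01, "ty": 0.04, "tz": 0, "spin": 0},
  ],
)

```text
clock: 5.6
ee_pos: [0.5036, -0.1341, 0.1622]
orientation: [-3.061, -0.706, 0.001]
force: [0.8, -1.3, 0.8]
width: 0.002
grasp_force: 0.0
```

Request:
step_arm(
  plan=[
    {"tx": 0.01, "ty": 0.04, "tz": 0, "spin": 0},
    {"tx": 0.01, "ty": 0.04, "tz": 0, "spin": 0},
    {"tx": 0.01, "ty": 0.04, "tz": 0, "spin": 0},
    {"tx": 0.01, "ty": 0.04, "tz": 0, "spin": 0},
    {"tx": 0.01, "ty": 0.04, "tz": 0, "spin": 0},
  ],
)

```text
clock: 6.1
ee_pos: [0.5536, 0.066, 0.1621]
orientation: [-3.061, -0.707, 0.001]
force: [0.6, -0.8, 0.1]
width: -0.001
grasp_force: 0.0
```

Request:
step_arm(
  plan=[
    {"tx": 0.01, "ty": 0.03, "tz": 0, "spin": 0},
    {"tx": 0.01, "ty": 0.03, "tz": 0, "spin": 0},
    {"tx": 0, "ty": 0, "tz": 0, "spin": 0},
    {"tx": 0, "ty": 0, "tz": 0, "spin": 0},
    {"tx": 0, "ty": 0, "tz": 0, "spin": 0},
  ],
)

```text
clock: 6.6
ee_pos: [0.5732, 0.1234, 0.1617]
orientation: [3.061, 0.706, -0.002]
force: [0.1, 0.6, 0.2]
width: 0.002
grasp_force: 0.0
```

Run:
```python
from h import *
from rig import snapshot
im=snapshot("scene")[:,:,::-1].copy();cv2.imwrite("pics/scene1.png",im)
a=cv2.imread("pics/scene0.png")
f=lambda i:cv2.resize(i[110:260,230:370],(400,428),interpolation=cv2.INTER_CUBIC)
cv2.imwrite("pics/cmp1.png",np.hstack([f(a),f(im)]))
```

```text
(no output)
```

View pics/cmp1.png

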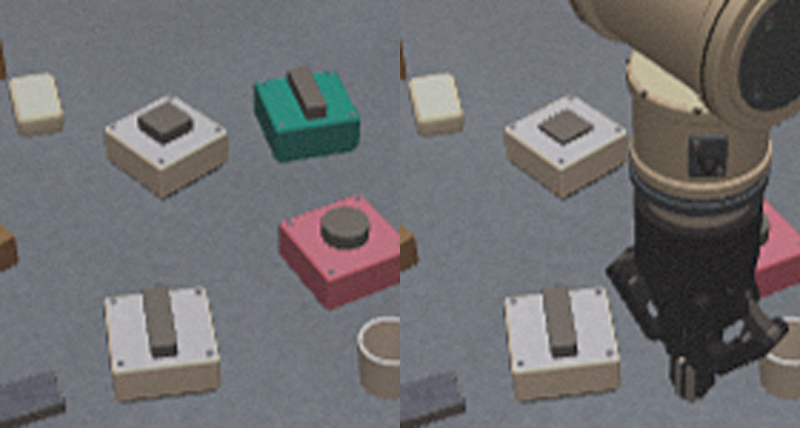

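The crop shows the square key at (565,127) sunk, with its pod unmoved. Next is the round key.

Request:
step_arm(
  plan=[
    {"tx": 0.002, "ty": 0.002, "tz": -0.04, "spin": 0},
    {"tx": 0, "ty": 0, "tz": -0.04, "spin": 0},
    {"tx": 0, "ty": 0, "tz": -0.013, "spin": 0},
    {"tx": 0, "ty": 0, "tz": -0.004, "spin": 0},
    {"tx": 0, "ty": 0, "tz": -0.002, "spin": 0},
  ],
)

```text
clock: 7.15
ee_pos: [0.5765, 0.1259, 0.0635]
orientation: [-3.061, -0.706, -0.001]
force: [0.0, 0.1, -0.4]
width: 0.0
grasp_force: 0.0
```

Request:
step_arm(
  plan=[
    {"tx": 0, "ty": 0, "tz": -0.002, "spin": 0},
    {"tx": 0, "ty": 0, "tz": -0.002, "spin": 0},
    {"tx": 0, "ty": 0, "tz": -0.002, "spin": 0},
    {"tx": 0, "ty": 0, "tz": -0.002, "spin": 0},
    {"tx": 0, "ty": 0, "tz": 0, "spin": 0},
  ],
)

```text
clock: 7.65
ee_pos: [0.577, 0.1264, 0.0556]
orientation: [3.061, 0.707, 0.003]
force: [0.9, -0.1, 5.4]
width: -0.002
grasp_force: 2.3
```

Request:
step_arm(
  plan=[
    {"tx": 0, "ty": 0, "tz": -0.002, "spin": 0},
    {"tx": 0, "ty": 0, "tz": -0.001, "spin": 0},
    {"tx": 0, "ty": 0, "tz": -0.001, "spin": 0},
    {"tx": 0, "ty": 0, "tz": -0.001, "spin": 0},
    {"tx": 0, "ty": 0, "tz": 0, "spin": 0},
  ],
)

```text
clock: 8.15
ee_pos: [0.577, 0.1264, 0.0505]
orientation: [3.061, 0.707, 0.003]
force: [0.2, 0.4, 4.9]
width: -0.005
grasp_force: 2.7
```

Request:
step_arm(
  plan=[
    {"tx": 0, "ty": 0, "tz": -0.0005, "spin": 0},
    {"tx": 0, "ty": 0, "tz": -0.0005, "spin": 0},
    {"tx": 0, "ty": 0, "tz": 0, "spin": 0},
    {"tx": 0, "ty": 0, "tz": 0, "spin": 0},
    {"tx": 0, "ty": 0, "tz": 0, "spin": 0},
  ],
)

```text
clock: 8.65
ee_pos: [0.577, 0.1264, 0.0496]
orientation: [3.061, 0.707, 0.003]
force: [1.3, 0.8, 5.2]
width: 0.001
grasp_force: 2.8
```

Request:
step_arm(
  plan=[
    {"tx": 0, "ty": 0, "tz": -0.0005, "spin": 0},
    {"tx": 0, "ty": 0, "tz": -0.0005, "spin": 0},
    {"tx": 0, "ty": 0, "tz": 0, "spin": 0},
    {"tx": 0, "ty": 0, "tz": 0, "spin": 0},
    {"tx": 0, "ty": 0, "tz": 0, "spin": 0},
  ],
)

```text
clock: 9.15
ee_pos: [0.577, 0.1265, 0.0489]
orientation: [3.061, 0.707, 0.003]
force: [0.5, -0.5, 8.8]
width: -0.002
grasp_force: 4.2
```

Request:
step_arm(
  plan=[
    {"tx": 0, "ty": 0, "tz": -0.0004, "spin": 0},
    {"tx": 0, "ty": 0, "tz": 0, "spin": 0},
    {"tx": 0, "ty": 0, "tz": 0, "spin": 0},
    {"tx": 0, "ty": 0, "tz": 0, "spin": 0},
    {"tx": 0, "ty": 0, "tz": 0, "spin": 0},
  ],
)

```text
clock: 9.65
ee_pos: [0.577, 0.1265, 0.0485]
orientation: [3.061, 0.707, 0.003]
force: [0.0, -1.1, 8.7]
width: -0.001
grasp_force: 4.7
```

Request:
step_arm(
  plan=[
    {"tx": 0, "ty": 0, "tz": 0.004, "spin": 0},
    {"tx": 0, "ty": 0, "tz": 0.01, "spin": 0},
    {"tx": 0, "ty": 0, "tz": 0.03, "spin": 0},
    {"tx": 0, "ty": 0, "tz": 0.03, "spin": 0},
    {"tx": 0, "ty": -0.02, "tz": 0.02, "spin": 0},
  ],
)

```text
clock: 10.15
ee_pos: [0.5763, 0.1077, 0.1436]
orientation: [-3.06, -0.71, -0.002]
force: [0.4, 0.6, 0.2]
width: -0.002
grasp_force: 0.0
```

Request:
step_arm(
  plan=[
    {"tx": 0.001, "ty": -0.04, "tz": 0, "spin": 0},
    {"tx": 0.001, "ty": -0.04, "tz": 0, "spin": 0},
    {"tx": 0.001, "ty": -0.04, "tz": 0, "spin": 0},
    {"tx": 0.001, "ty": -0.04, "tz": 0, "spin": 0},
    {"tx": 0, "ty": -0.025, "tz": 0, "spin": 0},
  ],
)

```text
clock: 10.65
ee_pos: [0.5794, -0.0811, 0.1417]
orientation: [-3.061, -0.705, 0.001]
force: [0.1, 0.6, -0.1]
width: -0.001
grasp_force: 0.0
```

Request:
step_arm(
  plan=[
    {"tx": 0, "ty": 0, "tz": 0, "spin": 0},
    {"tx": 0, "ty": 0, "tz": 0, "spin": 0},
    {"tx": 0, "ty": 0, "tz": 0, "spin": 0},
    {"tx": 0, "ty": 0, "tz": 0, "spin": 0},
    {"tx": 0, "ty": 0, "tz": 0, "spin": 0},
  ],
)

```text
clock: 11.15
ee_pos: [0.58, -0.0777, 0.1415]
orientation: [-3.06, -0.709, 0.0]
force: [0.1, -0.1, -0.7]
width: 0.004
grasp_force: 0.0
```

Run:
```python
from h import *
from rig import snapshot,monitor
m=camera_model("wrist");w=snapshot("wrist")[:,:,::-1].copy();T=m["cam_to_world"];K=m["intrinsics"]
def proj(p):
    c=np.linalg.inv(T)@np.r_[p,1];t=np.arctan2(np.hypot(*c[:2]),c[2]);return K[:2,2]+K[0,0]*t*c[:2]/np.hypot(*c[:2])
for p,c in(((.581,-.079,.061),(0,0,255)),((monitor.sense()["ee_pos"]),(0,255,0))):
    q=proj(p);print(p,q);cv2.circle(w,tuple(int(round(v)) for v in q),3,c,-1)
im=snapshot("scene")[:,:,::-1].copy()
q=(480,560);o=np.zeros((420,800,3),np.uint8)
o[:,:400]=cv2.resize(w,(560,420))[:,80:480];o[:,400:]=cv2.resize(im[130:340,220:420],(400,420),interpolation=cv2.INTER_CUBIC)
cv2.imwrite("pics/c2.png",o)
```

```text
(0.581, -0.079, 0.061) [323.99297111 239.67130582]
[ 0.57997353 -0.07784153  0.1414964 ] [320.9679659  295.83954415]
```

View pics/c2.png

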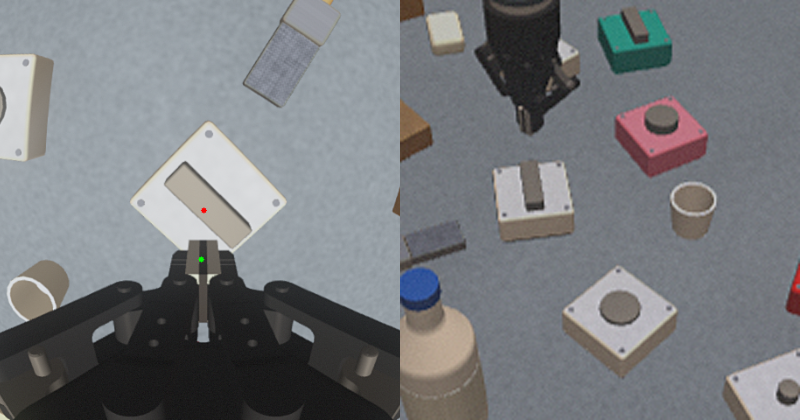

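The round key is sunk in the right half, and its pod hasn't moved. In the wrist view the bar's centre, about (208,205), looks a few mm off my mark at (204,210), so I'll measure it from here.

Run:
```python
from h import *
from rig import snapshot
m=camera_model("wrist");w=snapshot("wrist")[:,:,::-1].copy();T=m["cam_to_world"];K=m["intrinsics"]
c,a,b,mk=key(w,(324,235));r=cv2.minAreaRect(cv2.findNonZero(mk))
print(c,a,r)
for uv in (c,r[0]):
    d=(np.array(uv)-K[:2,2])/K[0,0];t=np.hypot(*d);v=T[:3,:3]@np.r_[d/t*np.sin(t),np.cos(t)]
    print(T[:3,3]+v*(.061-T[2,3])/v[2])
```

```text
(327.6583723653396, 236.58811475409837) 3416.0 ((327.60504150390625, 236.90811157226562), (110.10838317871094, 32.59208297729492), 44.06081008911133)
[ 0.58387545 -0.08048975  0.061     ]
[ 0.58367304 -0.08055225  0.061     ]
```

Request:
step_arm(
  plan=[
    {"tx": 0.003, "ty": -0.002, "tz": -0.03, "spin": 0},
    {"tx": 0, "ty": 0, "tz": -0.03, "spin": 0},
    {"tx": 0, "ty": 0, "tz": -0.013, "spin": 0},
    {"tx": 0, "ty": 0, "tz": -0.004, "spin": 0},
    {"tx": 0, "ty": 0, "tz": -0.002, "spin": 0},
  ],
)

```text
clock: 11.8
ee_pos: [0.5832, -0.0807, 0.0626]
orientation: [-3.061, -0.707, -0.0]
force: [0.5, -0.2, 0.2]
width: -0.004
grasp_force: 0.0
```

Request:
step_arm(
  plan=[
    {"tx": 0, "ty": 0, "tz": -0.002, "spin": 0},
    {"tx": 0, "ty": 0, "tz": -0.002, "spin": 0},
    {"tx": 0, "ty": 0, "tz": -0.002, "spin": 0},
    {"tx": 0, "ty": 0, "tz": -0.002, "spin": 0},
    {"tx": 0, "ty": 0, "tz": 0, "spin": 0},
  ],
)

```text
clock: 12.3
ee_pos: [0.5838, -0.0808, 0.0551]
orientation: [3.06, 0.707, 0.003]
force: [1.4, 0.9, 4.8]
width: 0.002
grasp_force: 2.3
```

Request:
step_arm(
  plan=[
    {"tx": 0, "ty": 0, "tz": -0.002, "spin": 0},
    {"tx": 0, "ty": 0, "tz": -0.0015, "spin": 0},
    {"tx": 0, "ty": 0, "tz": -0.001, "spin": 0},
    {"tx": 0, "ty": 0, "tz": -0.001, "spin": 0},
    {"tx": 0, "ty": 0, "tz": 0, "spin": 0},
  ],
)

```text
clock: 12.8
ee_pos: [0.5838, -0.0808, 0.0495]
orientation: [3.06, 0.706, 0.003]
force: [1.7, 0.2, 5.0]
width: 0.001
grasp_force: 2.8
```

Request:
step_arm(
  plan=[
    {"tx": 0, "ty": 0, "tz": -0.0005, "spin": 0},
    {"tx": 0, "ty": 0, "tz": -0.0005, "spin": 0},
    {"tx": 0, "ty": 0, "tz": 0, "spin": 0},
    {"tx": 0, "ty": 0, "tz": 0, "spin": 0},
    {"tx": 0, "ty": 0, "tz": 0, "spin": 0},
  ],
)

```text
clock: 13.3
ee_pos: [0.5839, -0.0808, 0.0489]
orientation: [3.06, 0.707, 0.003]
force: [0.9, 0.3, 8.5]
width: 0.002
grasp_force: 4.1
```

Request:
step_arm(
  plan=[
    {"tx": 0, "ty": 0, "tz": -0.0004, "spin": 0},
    {"tx": 0, "ty": 0, "tz": 0, "spin": 0},
    {"tx": 0, "ty": 0, "tz": 0, "spin": 0},
    {"tx": 0, "ty": 0, "tz": 0, "spin": 0},
    {"tx": 0, "ty": 0, "tz": 0, "spin": 0},
  ],
)

```text
clock: 13.8
ee_pos: [0.5839, -0.0808, 0.0486]
orientation: [3.06, 0.707, 0.003]
force: [-0.9, -0.0, 9.2]
width: -0.002
grasp_force: 4.6
```

Same end-stop signature as the other two keys. I'll retract and check all the keys.

Request:
step_arm(
  plan=[
    {"tx": 0, "ty": 0, "tz": 0.004, "spin": 0},
    {"tx": 0, "ty": 0, "tz": 0.01, "spin": 0},
    {"tx": 0, "ty": 0, "tz": 0.03, "spin": 0},
    {"tx": 0, "ty": 0, "tz": 0.04, "spin": 0},
    {"tx": 0, "ty": 0, "tz": 0.04, "spin": 0},
  ],
)

```text
clock: 14.3
ee_pos: [0.582, -0.0806, 0.1726]
orientation: [-3.06, -0.707, 0.003]
force: [0.4, -0.3, -0.2]
width: 0.002
grasp_force: 0.0
```

Request:
step_arm(
  plan=[
    {"tx": -0.03, "ty": 0, "tz": 0.02, "spin": 0},
    {"tx": -0.03, "ty": 0, "tz": 0.02, "spin": 0},
    {"tx": -0.03, "ty": 0, "tz": 0.01, "spin": 0},
    {"tx": 0, "ty": 0, "tz": 0, "spin": 0},
    {"tx": 0, "ty": 0, "tz": 0, "spin": 0},
  ],
)

```text
clock: 14.8
ee_pos: [0.4929, -0.0808, 0.2222]
orientation: [3.061, 0.706, 0.002]
force: [1.1, -0.5, 0.2]
width: -0.003
grasp_force: 0.0
```

Run:
```python
from h import *
from rig import snapshot
cv2.imwrite("pics/s3.png",cv2.resize(snapshot("scene")[90:390,200:500,::-1],(600,600),interpolation=cv2.INTER_CUBIC))
```

```text
(no output)
```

View pics/s3.png

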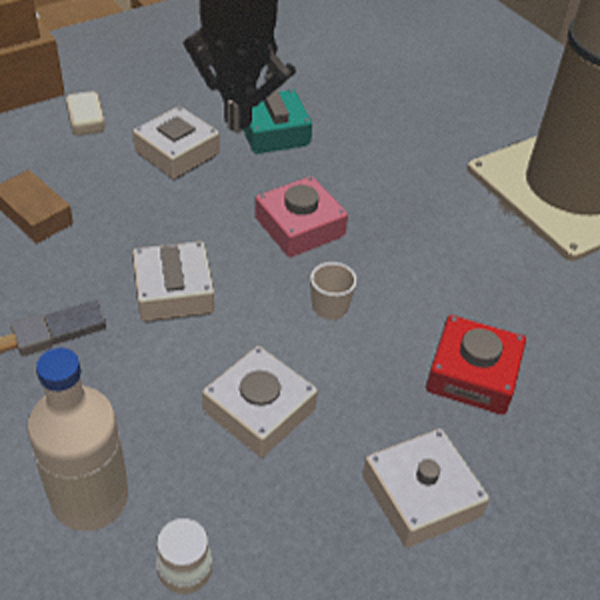

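The picture shows the square (177,128), bar (173,267) and round (260,387) keys down. The small key (428,470) is up, nothing else has been disturbed, and the arm is clear.

```bash
python3 -c "
from rig import ctrl
print(ctrl.hand_in())"
```

```text
the job is handed in; nothing more can be done
None
```

I pressed the square, large round and bar keys in that order, each down to its end stop, left the stop key up and nothing else visibly moved, and handed the job in at about 15 s.

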